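# Snap the wide sheet stand open

## Robot

A 6-joint arm with a two-finger parallel gripper is mounted at the origin on the work surface. World frame = base frame: x ahead of the robot, y to its left, z up, the work surface at z = 0. Lengths are in m, angles in degrees, forces in N, time in s.
With the tool pointing down it reaches from about 0.3 to 0.75 m from the base axis. Payload 8.5 kg.
Tool frame: the origin (TCP) lies midway between the tips of the shut fingers; the grasp point (between the pads) lies env.tcp_to_grasp behind it (env.tcp_to_grasp is the distance from the TCP to the grasp point, in m); z points along the fingers, y is the line along which they close (so a half turn about z gives the same grasp; the last joint's range is limited). The gripper opens to 85 mm and grips with 20 to 120 N. Pads are 22 mm wide; open, the fingers measure 114 mm over their backs; the gripper's body (76 mm by 85 mm) begins 54 mm behind the grasp point. The pads swing forward as they close: fully open they stand 13 mm farther back than shut.
Start: joints at [-83.039, 21.807, 74.336, -0, 83.858, -12.336], TCP at [0.182, -0.519, 0.231] pointing down, gripper open.
Joint ranges: [-178.18, 178.18], [-50.72, 133.34], [12.68, 142.11], [-81.47, 261.47], [9.98, 163.14], [-165.26, 165.26]. Speed limits (degrees/s): [136.94, 136.94, 180, 180, 180, 180].

## Interface

Orientations are given as a 3x3 rotation matrix whose columns are the frame's x, y, z axes.
In Python, from rig import observe, optics, job, env gives the robot as it stands. The module is installed in compiled form; this text tells all that it offers.
- The arm moves only by the shell command python3 -m jog 'ROWS' [FORCE]. ROWS is JSON, a list of rows, each a list of 7 numbers: the turn, a rotation vector about the tool's x, y, z in rad, then the shift along the tool's x, y, z in m, then the opening in per cent of the stroke, from 0 (shut) to 100 (fully open). A call has 1 to 10 rows; each row shifts and turns the commanded pose from where the row before left it, along the tool's axes as they then stand; what a row does not reach is not made up. A row lasts 1/8 s, in which the tool goes at most 62.5 mm and 10.7 degrees, less where a joint would pass 70% of its speed; a pose out of reach is approached as far as the arm can. A call is refused whole if a number of a shift passes 0.0625 or a number of a turn 0.188, either way. A call with a gripper value outside its range is refused whole. The fingers move at their own pace and stop on an object; FORCE is the grip in N (left out, the last holds). Time passes only in rows, so rows that do not move let the fingers close. It gives the time, the measured TCP pose, the force, the opening and the grip force at its end, in the units of the state.
- observe(): the state, without advancing time (a new reading comes with each control period).
- optics.get_image(name): name is "side" or "top"; returns a dict with "pixels" (420x560x3 uint8, red, green, blue), "mtx" (3x3 intrinsics, pixels), "dist_coeffs" ([k1, k2, p1, p2, k3] as OpenCV has them; the pictures are not rectified), "rvec" (rotation vector, rad) and "tvec" (3), from world to camera coordinates, as OpenCV has them. Camera axes: x right, y down, z forward; pixel columns grow to the right and rows downward; lengths in m; the calibration is good to about 2 mm. A picture is of the moment at which its call begins. There is no depth.
- job.close_job(): hands the job in; it is judged then, once.
The state is a dict: "time_s": time; "q": joint angles; "qvel": joint speeds; "joint_efforts": joint torques, N m; "position": TCP position; "tool_rot": TCP orientation; "ft_force": force on the tool from outside, world axes, zero at the start; "wrist_torque": the same for the moment, N m; "grip_width": finger opening in m; "gripper_force": force on a finger pad.
Only numpy, scipy, OpenCV 4.12 (cv2) and the standard library are available. Lean on these libraries where they do the work, as an engineer would, in place of code of your own. Each camera call takes 0.05 s, during which the arm holds its last target. There are 200 camera calls.

## Task

The record sheets are about to go up. Of the two folded sheet stands on the bench, snap the wide one open: lift its back by the front bar, take it up and over its centre until it leans fully back against its stop, and let go. Leave the narrow stand folded.

Things in the scene. Friction and masses are not known exactly. Their poses are not given: they have to be found in the camera images.
- wide_stand: base of the wide folding sheet stand, fixed to the bench: dark steel plate 190 mm deep (x), 200 mm wide (y), 6 mm thick, 10 mm high lip along its front (-x), two 48 mm high steel hinge lugs. Origin: centre of its underside, on the bench; x to the stand's rear (roughly away from the robot), y along the hinge, z up. Hinge axis parallel to y through x = +60, z = 36 mm
- wide_bar (a point): middle of the free cross bar of the wide stand's back: round steel, 10 mm thick, 172 mm long, parallel to the hinge, 140 mm from its axis. In the base's frame: folded x = -80, z = 36 mm (25 mm clear of the plate), open x = +108, z = 168 mm. Between bar and white panel is an open window 59 mm deep, so fingers can straddle the bar from above and it can turn between them
- wide_back (a joint): angle of the wide stand's wire-framed back, rad: 0 = folded level, bar to the front; grows as the bar rises and swings rearward; 1.92 = fully open, leaning 20 degrees back against its stop. An over-centre spring pulls it to the nearer end: below the balance point at about 1.15 it falls shut, above it snaps open. Lifting the bar from folded takes about 3 N
- narrow_back (a joint): the same angle for the other, narrow stand of the same make (base 110 mm wide, bar 82 mm long, otherwise equal), which stands folded (0) on the other side of the bench and is to stay so
There are look-alikes about, which are no part of the job. What is shaped like the part that bears narrow_back but yellow is not meant.

How it is judged:
By the outcome, as a careful person would: the job done as asked, in the order asked, and still so for the second after the job is handed in, with the robot touching nothing.
It also fails if it takes over 40 s, if anything falls off the work surface, if the arm or the gripper's body presses on something with over 40 N, if the wrist force passes 120 N, or if a joint passes its speed limit or range.

## Working session

There is one attempt and no reset: what is moved stays moved. The work goes in short steps, Python scripts to look and compute and a shell command to move; the robot and the scene stay as the last step left them, time stands still between calls to the robot, and variables do not carry over. Pictures are saved under pics/ and viewed, at most 10 in all, crops included, and the job is handed in when it is done.

```bash
mkdir -p pics
python3 - <<'E'
from rig import observe, optics, env
import cv2
for n in("top","side"):
    d=optics.get_image(n); cv2.imwrite(f"pics/{n}0.png",d["pixels"][:,:,::-1]); print(n,d["tvec"],d["rvec"])
s=observe(); print(s["position"],s["tool_rot"],env.tcp_to_grasp,s["time_s"])
E
```

```text
top [-0.01496668  0.42454154  0.79365831] [ 2.20994702 -2.16954447  0.05302676]
side [-0.40878771  0.09313482  0.67690521] [ 2.24784692 -0.22006356  0.11423442]
[ 0.18171539 -0.51882904  0.23076659] [[ 9.43824098e-01  3.30448245e-01 -1.69903669e-04]
 [ 3.30448175e-01 -9.43823219e-01  1.31729193e-03]
 [ 2.74937778e-04 -1.29943622e-03 -9.99999118e-01]] 0.0187 0.1
```

View pics/top0.png

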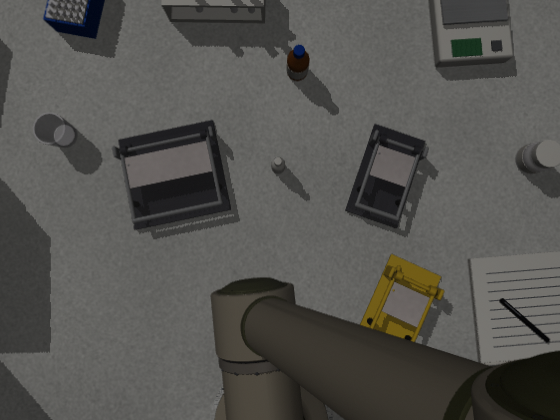

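View pics/side0.png

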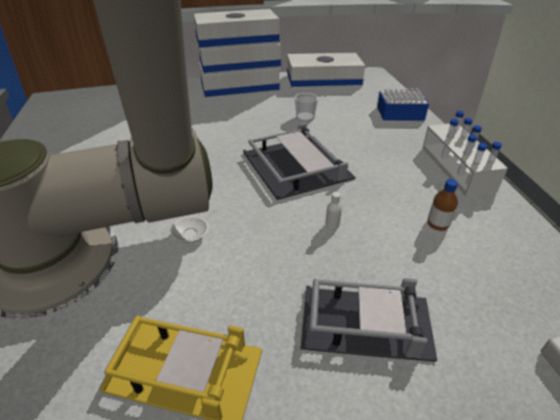

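Candidates in the top view are the wide dark stand at (173,175), the narrow dark stand at (388,175) and a yellow narrow look-alike at (402,300). The wide dark one at (173,175) is the target, with its bar at the near end, around (178,218). I'll check it in a close crop.

Run:
```python
import cv2
a=cv2.imread("pics/top0.png")[110:240,100:245]; b=cv2.convertScaleAbs(a,alpha=1.8,beta=20)
cv2.imwrite("pics/c1.png",cv2.resize(b,None,fx=4.5,fy=4.5,interpolation=cv2.INTER_CUBIC))
```

```text
(no output)
```

View pics/c1.png

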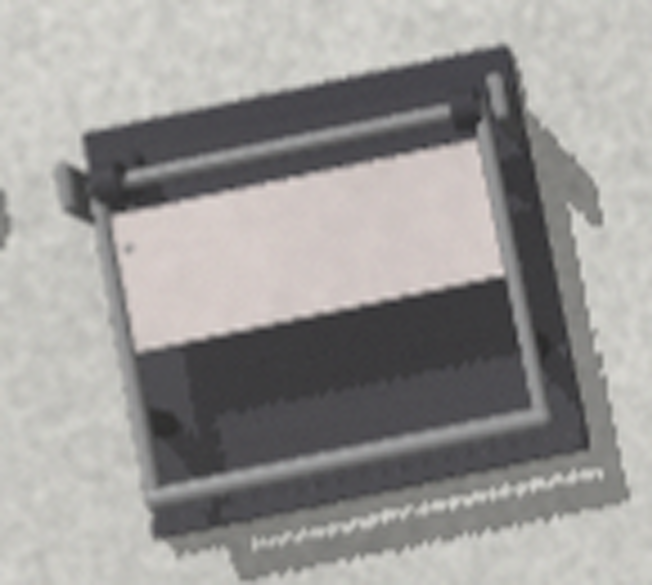

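The crop shows the wide dark stand folded, with its bar from crop (155,495) to (543,412) and plate corners at (85,135), (508,45), (588,448) and (158,537). It has a wide frame with a white panel, as described.

```bash
cat > h.py <<'E'
import numpy as np,cv2
from scipy.optimize import least_squares
from rig import optics,observe,env
def ray(d,px,z):
    R=cv2.Rodrigues(np.array(d["rvec"]))[0]; t=np.array(d["tvec"]).ravel()
    u=cv2.undistortPoints(np.array(px,float).reshape(-1,1,2),np.array(d["mtx"]),np.array(d["dist_coeffs"])).reshape(-1,2)
    v=np.c_[u,np.ones(len(u))]@R; c=-R.T@t
    return c+v*((z-c[2])/v[:,2])[:,None]
E
python3 - <<'E'
from h import *
d=optics.get_image("top")
f=lambda p:np.array(p)/4.5+[100-.4,110-.4]
bar=ray(d,f([(155,495),(543,412)]),np.array([.036]*2))
hin=ray(d,f([(120,180),(460,110)]),np.array([.036]*2))
cor=ray(d,f([(85,135),(508,45),(588,448),(158,537)]),np.array([.006,.006,.013,.013]))
print(bar,np.linalg.norm(bar[0]-bar[1])); print(hin); print(cor, [np.linalg.norm(cor[i]-cor[(i+1)%4]) for i in range(4)])
px=np.r_[cor[:,:2],bar[:,:2]]
L=np.array([[.095,.1],[.095,-.1],[-.095,-.1],[-.095,.1],[-.08,.083],[-.08,-.083]])
g=lambda p:(L@np.array([[np.cos(p[2]),np.sin(p[2])],[-np.sin(p[2]),np.cos(p[2])]])+p[:2]-px)
r=least_squares(lambda p:g(p).ravel(),[.4,.15,0]);p=r.x
print(p[:2],np.degrees(p[2]));print(g(p)*1000)
c,s=np.cos(p[2]),np.sin(p[2])
print("bar",p[:2]-.08*np.array([c,s]),"measured mid",bar.mean(0),"hinge",p[:2]+.06*np.array([c,s]),"open",p[:2]+.108*np.array([c,s]))
E
```

```text
[[0.39923108 0.27509911 0.036     ]
 [0.43846154 0.10705121 0.036     ]] 0.17256629338525256
[[0.53730884 0.29598793 0.036     ]
 [0.570831   0.14716891 0.036     ]]
[[0.56387375 0.32482702 0.006     ]
 [0.6086183  0.13226005 0.006     ]
 [0.42440907 0.09002055 0.013     ]
 [0.38104491 0.28153144 0.013     ]] [np.float64(0.19769701854733837), np.float64(0.1891195784301818), np.float64(0.19635903116209968), np.float64(0.18801566771192893)]
[0.49526177 0.20777323] 12.947745605591997
[[ 1.56639855  1.68961191]
 [ 1.63430741 -0.65838699]
 [ 0.67432034 -0.9907308 ]
 [-0.77397853  2.4133499 ]
 [-0.53246379 -4.36116135]
 [-2.56858397  1.90731733]]
bar [0.41729578 0.18984824] measured mid [0.41884631 0.19107516 0.036     ] hinge [0.55373626 0.22121697] open [0.60051585 0.23197196]
```

```bash
python3 -m jog '[[0,0,-0.1825,0,0,0,50],[0,0,-0.1825,0,0,0,50],[0,0,-0.1825,0,0,0,50],[0,0,-0.1825,0,0,0,50],[0,0,-0.1825,0,0,0,50],[0,0,-0.1825,0,0,0,50],[0,0,-0.1825,0,0,0,50],[0,0,-0.1825,0,0,0,50]]'
python3 -m jog '[[0,0,0,0.05,0.0305,0,50],[0,0,0,0.05,0.0305,0,50],[0,0,0,0.05,0.0305,0,50],[0,0,0,0.05,0.0305,0,50],[0,0,0,0.05,0.0305,0,50],[0,0,0,0.05,0.0305,0,50],[0,0,0,0.05,0.0305,0,50],[0,0,0,0.05,0.0305,0,50],[0,0,0,0.05,0.0305,0,50],[0,0,0,0.05,0.0305,0,50]]'
```

```text
time_s: 1.15
position: [0.1817, -0.5189, 0.231]
tool_rot: [[-0.23, 0.973, -0.0], [0.973, 0.23, 0.001], [0.001, 0.0, -1.0]]
ft_force: [-0.4, 0.5, 0.1]
grip_width: 0.0424
gripper_force: 0.0
time_s: 2.4
position: [0.3672, 0.0385, 0.2315]
tool_rot: [[-0.224, 0.975, 0.001], [0.975, 0.224, -0.0], [-0.0, 0.001, -1.0]]
ft_force: [0.6, -1.3, 0.1]
grip_width: 0.0428
gripper_force: 0.0
```

```bash
python3 -m jog '[[0,0,0,0.0342,0.021,0.02,50],[0,0,0,0.0342,0.021,0.02,50],[0,0,0,0.0342,0.021,0.02,50],[0,0,0,0.0342,0.021,0.02,50],[0,0,0,0,0,0.03,50],[0,0,0,0,0,0.02,50],[0,0,0,0,0,0,50],[0,0,0,0,0,0,50]]'
python3 - <<'E'
from h import *
for n in("top","side"):
    d=optics.get_image(n); im=d["pixels"][:,:,::-1]
    p=cv2.projectPoints(np.array([[.418,.1905,.036]]),np.array(d["rvec"]),np.array(d["tvec"]),np.array(d["mtx"]),np.array(d["dist_coeffs"]))[0].ravel().astype(int); print(n,p)
    c=im[max(0,p[1]-70):p[1]+60,max(0,p[0]-100):p[0]+100]; cv2.imwrite(f"pics/{n}1.png",cv2.resize(cv2.convertScaleAbs(c,alpha=1.4,beta=15),None,fx=4,fy=4,interpolation=cv2.INTER_CUBIC))
E
```

```text
time_s: 3.4
position: [0.4186, 0.1887, 0.102]
tool_rot: [[-0.224, 0.975, 0.001], [0.975, 0.224, 0.0], [-0.0, 0.001, -1.0]]
ft_force: [0.5, 0.2, 0.4]
grip_width: 0.0425
gripper_force: 0.0
top [177 210]
side [263 159]
```

View pics/side1.png

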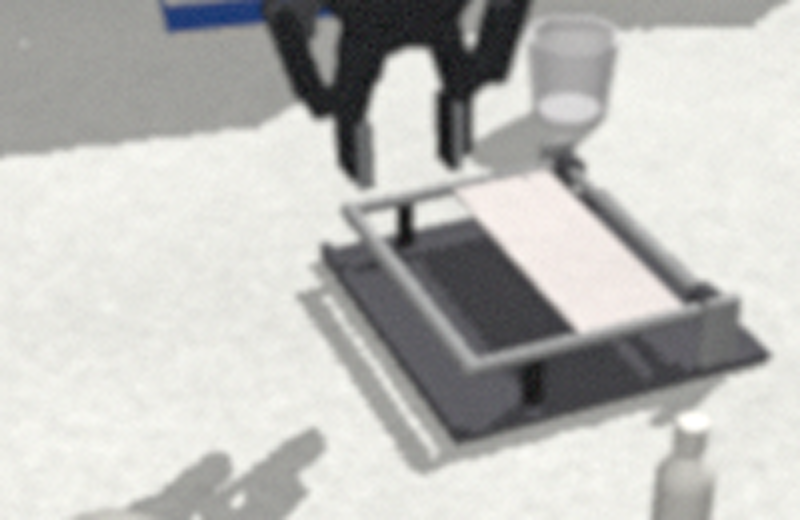

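The side crop shows the open fingers above the bar. The bar's middle is at about crop (410,287) against a predicted (400,280), so the estimate holds. I'll descend and grip.

```bash
python3 -m jog '[[0,0,0,0,0,0.02,50],[0,0,0,0,0,0.02,50],[0,0,0,0,0,0.02,50],[0,0,0,0,0,0.018,50],[0,0,0,0,0,0,50],[0,0,0,0,0,0,50]]' 30
python3 -m jog '[[0,0,0,0,0,0,0],[0,0,0,0,0,0,0],[0,0,0,0,0,0,0],[0,0,0,0,0,0,0],[0,0,0,0,0,0,0],[0,0,0,0,0,0,0]]' 30
```

```text
time_s: 4.25
position: [0.4187, 0.1888, 0.0242]
tool_rot: [[-0.224, 0.975, 0.002], [0.975, 0.224, 0.0], [-0.0, 0.002, -1.0]]
ft_force: [-0.2, 0.4, -0.7]
grip_width: 0.0427
gripper_force: 0.0
time_s: 5.0
position: [0.4187, 0.1888, 0.0239]
tool_rot: [[-0.224, 0.975, 0.002], [0.975, 0.224, 0.0], [-0.0, 0.002, -1.0]]
ft_force: [0.0, -0.5, 6.4]
grip_width: 0.0091
gripper_force: 29.5
```

```bash
python3 -m jog '[[0,0,0,0,0.0008,-0.0146,0],[0,0,0,0,0.0023,-0.0145,0],[0,0,0,0,0.0038,-0.0142,0],[0,0,0,0,0.0052,-0.0137,0],[0,0,0,0,0.0066,-0.0131,0],[0,0,0,0,0,0,0]]' 30
python3 - <<'E'
import numpy as np
a=np.radians(np.arange(30,112,6));print(np.c_[-np.diff(np.cos(a)),np.diff(np.sin(a))].round(4)*.14)
E
```

```text
time_s: 5.75
position: [0.4354, 0.1927, 0.0934]
tool_rot: [[-0.224, 0.975, -0.002], [0.975, 0.224, -0.001], [-0.0, -0.002, -1.0]]
ft_force: [-4.0, -1.4, -0.0]
grip_width: 0.0087
gripper_force: 29.5
[[ 0.00798   0.012292]
 [ 0.009226  0.011382]
 [ 0.01036   0.01036 ]
 [ 0.011382  0.009226]
 [ 0.012292  0.00798 ]
 [ 0.013062  0.00665 ]
 [ 0.013678  0.00525 ]
 [ 0.014154  0.003794]
 [ 0.014476  0.002296]
 [ 0.01463   0.00077 ]
 [ 0.01463  -0.00077 ]
 [ 0.014476 -0.002296]
 [ 0.014154 -0.003794]]
```

```bash
python3 -m jog '[[0,0,0,0,0.008,-0.0123,0],[0,0,0,0,0.0092,-0.0114,0],[0,0,0,0,0.0104,-0.0104,0],[0,0,0,0,0.0114,-0.0092,0],[0,0,0,0,0.0123,-0.008,0],[0,0,0,0,0,0,0]]' 30
python3 - <<'E'
from h import *
d=optics.get_image("side"); c=d["pixels"][40:200,180:380,::-1]
cv2.imwrite("pics/side2.png",cv2.resize(cv2.convertScaleAbs(c,alpha=1.4,beta=15),None,fx=3.5,fy=3.5,interpolation=cv2.INTER_CUBIC))
E
```

```text
time_s: 6.5
position: [0.4854, 0.2043, 0.1467]
tool_rot: [[-0.224, 0.974, -0.001], [0.974, 0.224, -0.001], [-0.0, -0.001, -1.0]]
ft_force: [-14.1, -3.5, 24.0]
grip_width: 0.0085
gripper_force: 32.0
```

View pics/side2.png

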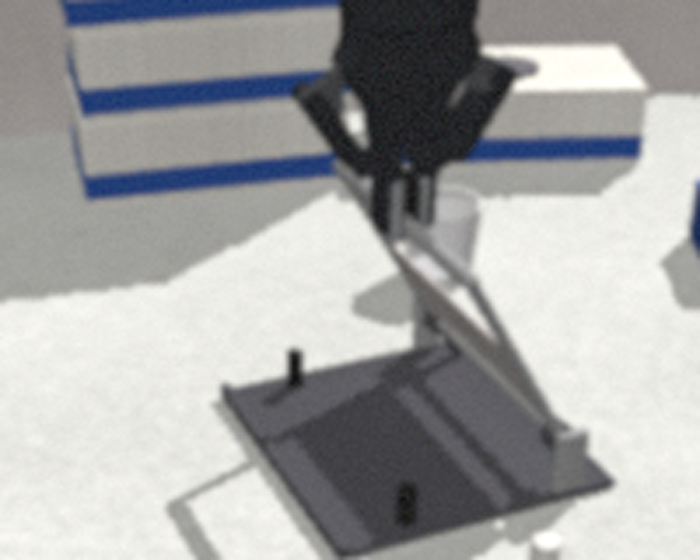

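The side crop shows the bar between the fingers near crop (400,200) with the back at about 60°. A radial push of about 28 N means my path runs slightly inside the arc, so I'll shift outward and go on.

```bash
python3 -m jog '[[0,0,0,0,-0.0012,-0.0025,0],[0,0,0,0,0,0,0]]' 25
python3 -m jog '[[0,0,0,0,0.0131,-0.0067,0],[0,0,0,0,0.0137,-0.0053,0],[0,0,0,0,0.0142,-0.0038,0],[0,0,0,0,0,0,0]]' 25
```

```text
time_s: 6.8
position: [0.4851, 0.2042, 0.1469]
tool_rot: [[-0.224, 0.975, -0.0], [0.975, 0.224, 0.0], [0.0, -0.0, -1.0]]
ft_force: [-0.0, 1.4, 0.3]
grip_width: 0.0085
gripper_force: 29.7
time_s: 7.3
position: [0.5257, 0.2135, 0.1633]
tool_rot: [[-0.224, 0.975, 0.001], [0.975, 0.224, 0.0], [0.0, 0.001, -1.0]]
ft_force: [-1.7, -0.3, 6.3]
grip_width: 0.0088
gripper_force: 30.3
```

```bash
python3 -m jog '[[0,0,0,0,0.0145,-0.0028,0],[0,0,0,0,0.0146,-0.0012,0],[0,0,0,0,0.0146,0.0005,0],[0,0,0,0,0,0,0]]' 25
python3 -m jog '[[0,0,0,0,0.0145,0.0023,0],[0,0,0,0,0.0142,0.0038,0],[0,0,0,0,0,0,0],[0,0,0,0,0,0,0]]' 25
```

```text
time_s: 7.8
position: [0.5682, 0.2232, 0.1662]
tool_rot: [[-0.224, 0.975, 0.001], [0.975, 0.224, 0.0], [0.0, 0.001, -1.0]]
ft_force: [-0.1, 1.2, 1.5]
grip_width: 0.0086
gripper_force: 29.7
time_s: 8.3
position: [0.595, 0.2293, 0.1602]
tool_rot: [[-0.224, 0.975, -0.001], [0.975, 0.224, -0.0], [-0.0, -0.001, -1.0]]
ft_force: [0.4, 0.6, -1.6]
grip_width: 0.0085
gripper_force: 29.8
```

```bash
python3 -m jog '[[0,0,0,0,0.0025,0.0008,0],[0,0,0,0,0.0022,0.0008,0],[0,0,0,0,0,0,0],[0,0,0,0,0,0,0]]' 25
```

```text
time_s: 8.8
position: [0.6002, 0.2306, 0.1586]
tool_rot: [[-0.224, 0.975, -0.0], [0.975, 0.224, -0.0], [0.0, -0.0, -1.0]]
ft_force: [0.7, 0.0, -2.2]
grip_width: 0.0084
gripper_force: 29.5
```

```bash
python3 -m jog '[[0,0,0,0,0,0,50],[0,0,0,0,0,0,50],[0,0,0,0,0,0,50],[0,0,0,0,0,0,50],[0,0,0,0,0,-0.02,50],[0,0,0,0,0,-0.03,50],[0,0,0,0,0,-0.04,50],[0,0,0,0,0,-0.04,50],[0,0,0,0,0,0,50],[0,0,0,0,0,0,50]]'
python3 - <<'E'
from h import *
d=optics.get_image("side"); c=d["pixels"][20:360,180:460,::-1]
cv2.imwrite("pics/side3.png",cv2.resize(cv2.convertScaleAbs(c,alpha=1.2,beta=15),None,fx=1.7,fy=1.7,interpolation=cv2.INTER_CUBIC))
h=np.radians(12.95); P=np.array([[.4953+.108*np.cos(h)-s*.083*np.sin(h),.2078+.108*np.sin(h)+s*.083*np.cos(h),.168] for s in(-1,0,1)])
print((cv2.projectPoints(P,np.array(d["rvec"]),np.array(d["tvec"]),np.array(d["mtx"]),np.array(d["dist_coeffs"]))[0].reshape(-1,2)-[180,20])*1.7)
E
```

```text
time_s: 10.05
position: [0.6, 0.2305, 0.288]
tool_rot: [[-0.224, 0.975, -0.001], [0.975, 0.224, -0.0], [0.0, -0.001, -1.0]]
ft_force: [-0.2, 0.0, -0.1]
grip_width: 0.0426
gripper_force: 0.0
[[316.4808482  142.20411509]
 [278.9265943  115.95635552]
 [246.20106858  93.28153212]]
```

View pics/side3.png

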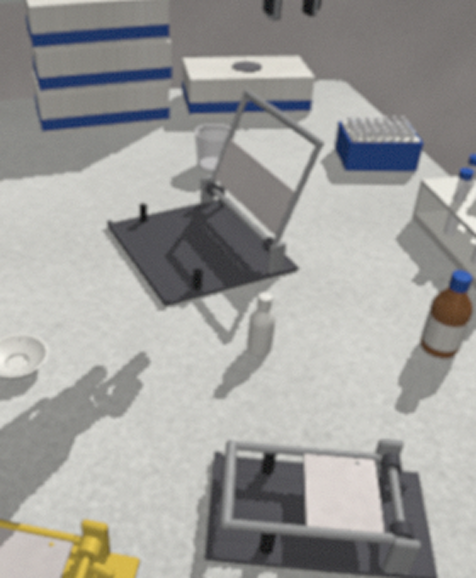

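The picture shows the wide stand's bar from (247,94) to (321,146), against a fully-open prediction of (246,93) to (316,142). The fingers are clear at the top, and the narrow stand at (310,490) is still folded.

```bash
python3 -c "
from rig import job
print(job.close_job())"
```

```text
the job is handed in; nothing more can be done
None
```

The wide stand is open and leaning back against its stop, the gripper has let go and is clear of it, the narrow stand is still folded, and I handed the job in after about 10 s.

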